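# Fetch the funnel from behind and put the rest back

## Task

The small steel funnel stands at the back of the bamboo stand, shut in by the grinder, the tall glass and the sugar tin. First clear all three upright onto free places on the round tray with the two small cups, leaving the funnel where it is meanwhile; with all three on the tray, set the funnel spout down, fully seated and upright, in the mouth of the open aluminium pot; then put the grinder, the glass and the tin back upright, each on the very spot of the stand where it stood at the start. Tip nothing over, and leave the pot, the small cups and the clay coffee pot (jebena) where they stand.

Things in the scene. Friction and masses are not known exactly. Their poses are not given: they have to be found in the camera images.
- grinder: Hand grinder of black plastic: round body 50 mm across (waist 45 mm at 62 mm up) and 117 mm high (from 110 mm up the body's shoulder tapers), with a round ribbed turning knob 28 mm across (31 mm over the ribs) and 26 mm high on top, 143 mm high in all; about 0.3 kg. It starts in one of the three front places of the stand. Origin: centre of the underside, z up.
- glass: Tall clear drinking glass, empty, open at the top: 50 mm across from 30 mm up to the rim (44 mm at the foot), 110 mm high, wall 3 mm; about 0.2 kg. It starts in one of the three front places of the stand. Origin: centre of the underside, z up.
- tin: Steel sugar tin with a fixed round lid: 48 mm across, lid 50 mm across from 92 mm up to the top at 112 mm; about 0.25 kg. It starts in one of the three front places of the stand. Origin: centre of the underside, z up.
- funnel: Small wide-necked steel funnel that stands on its spout: spout 32 mm across from the bottom to 20 mm up, then a cone that widens to 60 mm at 36 mm up, then an upright collar 60 mm across from 36 mm up to the rim at 58 mm (grip it by the collar); wall 2 mm; 90 g. It stands on the stand behind the front row. Origin: centre of the spout's lower end, z up.
- pot: Aluminium pot without its lid (the lid lies on the table beyond it): 84 mm across, 90 mm high, with a neck 62 mm across outside; mouth 54 mm across inside, rim 90 mm above the table. With the funnel fully seated, its cone rests on the rim and its origin is about 57 mm above the pot's origin. Loose, 0.5 kg. Origin: centre of the underside, z up.
- stand: Low bamboo board, fixed to the table: 190 mm (its x) by 300 mm (its y), its top 15 mm above the table, with a rail 10 mm thick and 20 mm high above the board along its back edge. Its x points to the back, away from the robot. The front row of three places is about 18 mm before the centre, 100 mm from each other along the stand's y; the funnel is about 66 mm behind the row. The stand may be at the robot's left or right. Origin: centre of the underside.
- tray: Round bamboo tray, fixed to the table, on the other side from the stand: 300 mm across, its floor 6 mm above the table, rim 14 mm above the table, 290 mm across inside. The two small cups stand side by side at one edge of it. Origin: centre of the underside, z up.
- cup1: Small glass cup on the tray, 50 mm across at the rim, 36 mm at the foot, 55 mm high, to be left alone. Origin: centre of the underside.
- cup2: Second small glass cup on the tray, like the first, to be left alone. Origin: centre of the underside.
- jebena: Jebena, a reddish clay coffee pot with round belly 104 mm across, thin neck, handle and spout, about 205 mm high, at the far middle of the table, to be left alone. Origin: centre of the underside.

How it is judged:
By the outcome, as a careful person would: the job done as asked, in the order asked, and still so for the second after the job is handed in, with the robot touching nothing.
It also fails if it takes over 139 s, if anything falls off the work surface, if the arm or the gripper's body presses on something with over 40 N, if the wrist force passes 120 N, or if a joint passes its speed limit or range.

## Robot

A 6-joint arm with a two-finger parallel gripper is mounted at the origin on the work surface. World frame = base frame: x ahead of the robot, y to its left, z up, the work surface at z = 0. Lengths are in mm, angles in rad, forces in N, time in s.
With the tool pointing down it reaches from about 250 to 800 mm from the base axis. Payload 8.5 kg.
Tool frame: the origin (TCP) lies midway between the tips of the shut fingers; the grasp point (between the pads) lies 19 mm behind it (ctrl.grip_depth is the distance from the TCP to the grasp point, in mm); z points along the fingers, y is the line along which they close (so a half turn about z gives the same grasp; the last joint's range is limited). The gripper opens to 85 mm and grips with 20 to 120 N. Pads are 22 mm wide; open, the fingers measure 114 mm over their backs; the gripper's body (76 mm by 85 mm) begins 54 mm behind the grasp point. The pads swing forward as they close: fully open they stand 13 mm farther back than shut.
Start: joints at [-1.248, 0.238, -0.013, 1.319, 0, 1.571], TCP at [166.525, -497.839, 192.776] pointing down, gripper open.
Joint ranges: [-2.66, 2.66], [-1.03, 1.9], [-1.14, 1.46], [-1.82, 2.27], [-1.45, 1.34], [-3.14, 3.14]. Speed limits (rad/s): [2.22, 2.22, 2.79, 3.14, 3.14, 3.14].

## Interface

Orientations are given as a 3x3 rotation matrix whose columns are the frame's x, y, z axes.
In Python, from bench import ctrl, move_gripper, kinematics, imaging, order, readout gives the robot as it stands. Calls block until the motion is done:
- ctrl.move_to(position, orientation): joint-space move of the TCP to a pose.
- ctrl.move_straight(position, frame=None, v=150, guard=None): straight line of the TCP; frame=None keeps the orientation; v is the mean speed in mm/s. With guard (N) it stops when the force on the tool has changed by that much, and returns True; else False.
- ctrl.move_j(angles): joint-space move.
- move_gripper(opening): finger opening in mm; the grip force is fixed at half the most; returns when the fingers have stopped.
- ctrl.sleep(seconds).
- kinematics.ik(position, orientation): joint angles nearest the present ones, or None.
- imaging.capture(name): name is "scene" or "side" or "wrist"; returns a dict with "frame" (384x512x3 uint8, red, green, blue), "mtx" (3x3 intrinsics, pixels), "view" (4x4, takes a point from world to camera coordinates). Camera axes: x right, y up, looking along -z (the intrinsics and any distortion apply to the point x, -y, -z); pixel columns grow to the right and rows downward; lengths in mm; the calibration is good to about 2 mm. A picture is of the moment at which its call begins. There is no depth.
A pose or a line that the arm cannot do raises ctrl.PlanningError and nothing moves.
- order.close_job(): hands the job in; it is judged then, once.
Readings, each from a call of its own:
- readout.current_time(): time.
- readout.current_joints(): joint angles.
- readout.current_joint_velocities(): joint speeds.
- readout.current_joint_efforts(): joint torques, N m.
- readout.current_position(): TCP position.
- readout.current_tool_rot(): TCP orientation.
- readout.current_contact_force(): force on the tool from outside, world axes, zero at the start.
- readout.current_ft_torque(): the same for the moment, N m.
- readout.current_gripper_width(): finger opening in mm.
- readout.current_grasp_force(): force on a finger pad.
Only numpy, scipy, OpenCV 4.12 (cv2) and the standard library are available. Lean on these libraries where they do the work, as an engineer would, in place of code of your own. Each camera call takes 0.05 s, during which the arm holds its last target. There are 200 camera calls.

## Working session

There is one attempt and no reset: what is moved stays moved. The work goes in short steps, each a Python script; the robot and the scene stay as the last script left them, time stands still between calls to the robot, and variables do not carry over. Pictures are saved under pics/ and viewed, at most 16 in all, crops included, and the job is handed in when it is done.

```bash
mkdir -p pics; ls; python3 - <<'E'
from bench import imaging,readout
import cv2,numpy as np
for n in("scene","side"):
    c=imaging.capture(n); cv2.imwrite(f"pics/{n}0.png",c["frame"][:,:,::-1]); np.savez(f"pics/{n}0.npz",**{k:c[k] for k in("frame","mtx","view")})
    print(n,c.keys(),c["mtx"].round(1).tolist()); V=c["view"];print((-V[:3,:3].T@V[:3,3]).round(0),V[2,:3].round(2))
print(readout.current_time())
E
```

```text
pics
scene dict_keys(['frame', 'mtx', 'view']) [[479.6, 0.0, 254.8], [0.0, 479.6, 184.7], [0.0, 0.0, 1.0]]
[ 982. -476. 1076.] [ 0.35 -0.39  0.85]
side dict_keys(['frame', 'mtx', 'view']) [[365.2, 0.0, 248.4], [0.0, 365.2, 193.5], [0.0, 0.0, 1.0]]
[417. 568. 822.] [-0.15  0.58  0.8 ]
0.1
```

```bash
python3 - <<'E'
import cv2
for n in("scene","side"):
    i=cv2.imread(f"pics/{n}0.png"); cv2.imwrite(f"pics/{n}0b.png",cv2.resize(i,(800,600),interpolation=cv2.INTER_CUBIC))
E
```

```text
(no output)
```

View pics/scene0b.png

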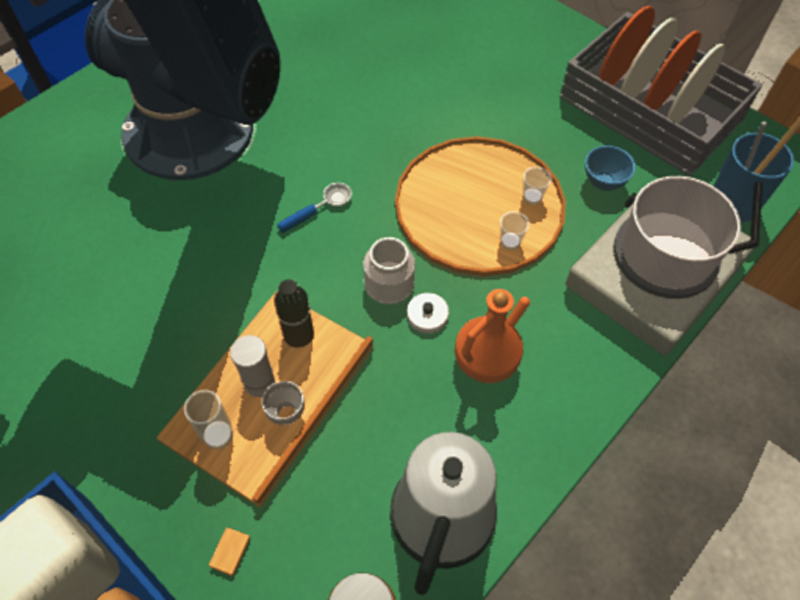

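View pics/side0b.png

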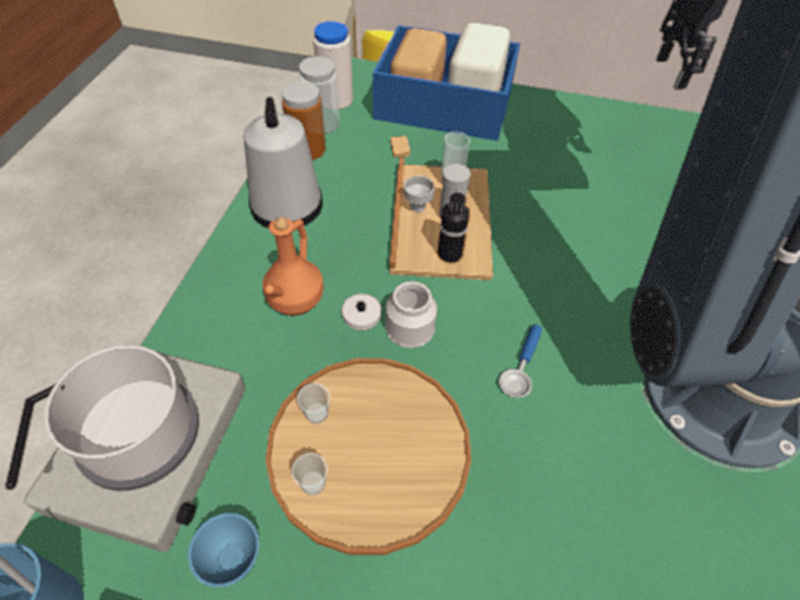

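The scene view (800 px wide) shows the stand on the robot's right: grinder (295,315), tin (252,362) and glass (208,418) in the front row, with the funnel (283,400) behind. The pot is at (389,268), the tray at (480,205) with cups at (537,185) and (514,230), and the jebena at (490,340). The side view agrees.

```bash
cat >h.py <<'E'
import numpy as np,cv2
def ray(c,uv,z):
    K,V=c["mtx"],c["view"]; R=V[:3,:3]; o=-R.T@V[:3,3]
    d=np.linalg.inv(K)@np.array([uv[0],uv[1],1.]); d=R.T@(d*[1,-1,-1])
    return o+d*(z-o[2])/d[2]
def proj(c,p):
    q=c["view"]@np.append(p,1); q=c["mtx"]@(q[:3]*[1,-1,-1]); return q[:2]/q[2]
E
python3 - <<'E'
from h import *
A={"scene":dict(grinder=(289,287,158),tin=(249,349,127),glass=(203,406,125),funnel=(283,400,73),pot=(389,253,90),cup1=(537,178,61),cup2=(514,224,61),tray=(480,204,12),s1=(160,437,15),s2=(257,490,35),s3=(372,340,35),jeb=(501,298,205)),
"side":dict(grinder=(455,203,158),tin=(456,174,127),glass=(456,142,125),funnel=(419,187,73),pot=(412,298,90),cup1=(310,468,61),cup2=(313,393,61),tray=(368,453,12),jeb=(285,225,205),s3=(393,271,35))}
for n in A:
    c=np.load(f"pics/{n}0.npz")
    for k,(u,v,z) in A[n].items(): print(n,k,ray(c,(u/1.5625,v/1.5625),z).round(0))
E
```

```text
scene grinder [ 489. -165.  158.]
scene tin [ 507. -263.  127.]
scene glass [ 525. -363.  125.]
scene funnel [ 577. -272.   73.]
scene pot [523.   9.  90.]
scene cup1 [590. 315.  61.]
scene cup2 [622. 209.  61.]
scene tray [533. 236.  12.]
scene s1 [ 464. -424.   15.]
scene s2 [ 635. -381.   35.]
scene s3 [ 590. -102.   35.]
scene jeb [737.   2. 205.]
side grinder [ 490. -150.  158.]
side tin [ 506. -260.  127.]
side glass [ 525. -355.  125.]
side funnel [ 575. -267.   73.]
side pot [521.  14.  90.]
side cup1 [589. 314.  61.]
side cup2 [624. 205.  61.]
side tray [525. 254.  12.]
side jeb [722.  18. 205.]
side s3 [576. -78.  35.]
```

```bash
cat >>h.py <<'E'
def down(yaw,s=1):
    y=s*np.array([-np.sin(yaw),np.cos(yaw),0]); z=np.array([0,0,-1.]); return np.stack([np.cross(y,z),y,z],1)
E
python3 - <<'E'
from h import *
from bench import ctrl,kinematics,imaging,readout
print(readout.current_tool_rot().round(2) if hasattr(readout.current_tool_rot(),'round') else readout.current_tool_rot())
for s in(1,-1):
    print(s,[np.round(kinematics.ik(p,down(.17,s)),2).tolist() for p in([500,-260,400],[525,-365,100],[530,330,100])])
ctrl.move_straight([160,-497,420])
q=kinematics.ik([470,-260,420],down(.17,1))
ctrl.move_to([470,-260,420],down(.17,1))
c=imaging.capture("wrist"); np.savez("pics/w1.npz",**{k:c[k] for k in("frame","mtx","view")})
cv2.imwrite("pics/w1.png",cv2.resize(c["frame"][:,:,::-1],(800,600)))
V=c["view"];print((-V[:3,:3].T@V[:3,3]).round(0),V[2,:3].round(2),c["mtx"][0,0])
print(readout.current_time(),readout.current_joints())
E
```

```text
[[ 0.95  0.32 -0.  ]
 [ 0.32 -0.95  0.  ]
 [-0.   -0.   -1.  ]]
1 [[-0.48, 0.35, 0.68, 1.9, 0.0, -0.65], [-0.61, 0.47, 0.1, 1.2, 0.0, -0.78], [0.56, 0.45, 0.06, 1.18, 0.0, 0.39]]
-1 [[-0.48, 0.35, 0.68, 1.9, 0.0, 2.49], [-0.61, 0.47, 0.1, 1.2, 0.0, 2.36], [0.56, 0.45, 0.06, 1.18, 0.0, -2.75]]
[ 385. -275.  602.] [-0.32 -0.06  0.94] 320.4829447326284
3.7417 [-5.06151154e-01  3.11946837e-01  6.75361339e-01  1.93429227e+00
 -9.20473221e-05 -6.74684302e-01]
```

View pics/w1.png

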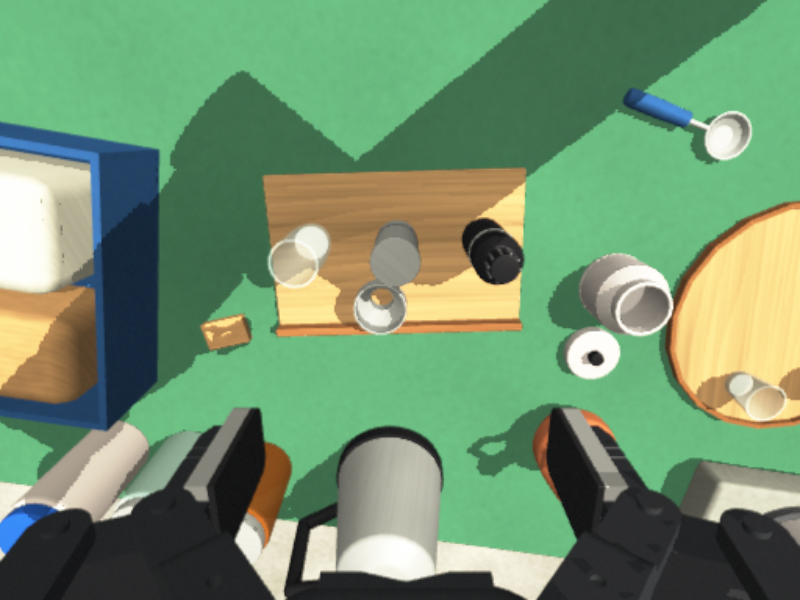

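The wrist view shows the stand from above: glass rim (294,263), tin lid (398,260), grinder knob (501,265) and funnel rim (381,307). The pot mouth is at (643,304). I'll take a closer view for accuracy, plus one over the tray and pot.

```bash
python3 - <<'E'
from h import *
from bench import ctrl,imaging,readout
R=down(.17)
def cap(n):
    c=imaging.capture("wrist"); np.savez(f"pics/{n}.npz",**{k:c[k] for k in("frame","mtx","view")})
    return c["frame"][:,:,::-1]
ctrl.move_straight([500,60,400],R,v=300)
cv2.imwrite("pics/w2.png",cv2.resize(cap("w2"),(800,600),interpolation=cv2.INTER_CUBIC))
ctrl.move_straight([470,-262,270],R,v=300)
cv2.imwrite("pics/w3.png",cv2.resize(cap("w3"),(800,600),interpolation=cv2.INTER_CUBIC))
print(readout.current_time())
E
```

```text
6.375
```

View pics/w2.png

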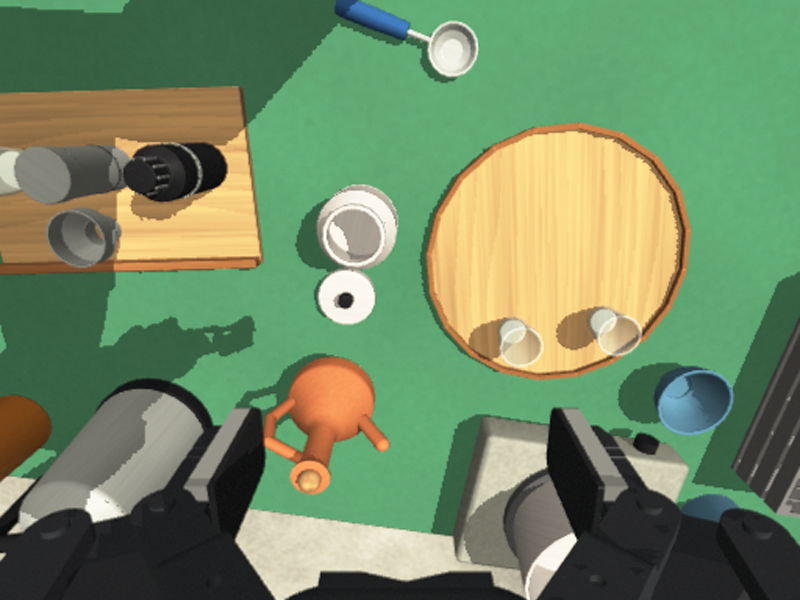

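View pics/w3.png

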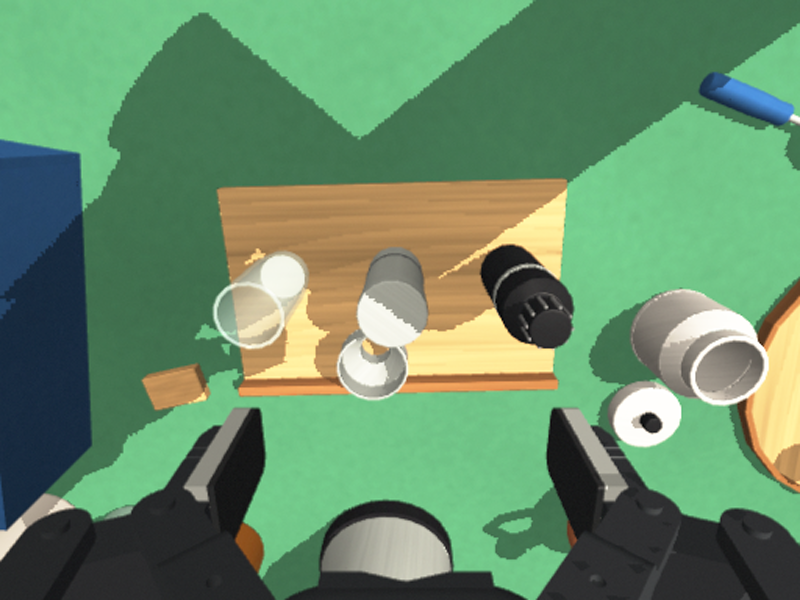

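The tray view shows the pot rim (354,234), the tray spanning x 427–690 and y 124–379, and cup rims (521,345) and (617,335). The close view shows glass rim (249,315), tin lid (393,313), knob top (551,328) and funnel rim (373,364).

```bash
python3 - <<'E'
from h import *
A={"w1":dict(glass=(294,263,125),tin=(396,260,127),grinder=(501,265,158),funnel=(381,307,73),pot=(643,304,90),c1=(264,176,15),c2=(526,169,15)),
"w3":dict(glass=(249,315,125),foot=(283,274,18),tin=(393,313,127),grinder=(551,328,158),funnel=(373,364,73),pot=(729,369,90),c1=(219,189,15),c2=(567,180,15)),
"w2":dict(pot=(354,234,90),cup1=(617,335,61),cup2=(521,345,61),tl=(427,255,14),tr=(690,240,14),tt=(565,124,14),tb=(545,379,14),funnel=(83,237,73),jeb=(311,477,205))}
for n in A:
    c=np.load(f"pics/{n}.npz")
    for k,(u,v,z) in A[n].items(): print(n,k,ray(c,(u*.64,v*.64),z).round(1)[:2])
# tray by mask ellipse: fit floor outline in w2
c=np.load("pics/w2.npz"); h=cv2.cvtColor(c["frame"],cv2.COLOR_RGB2HSV)
m=(((h[...,0]<28)&(h[...,1]>60)).astype(np.uint8)); m[:, :265]=0; m[245:,:]=0
cs=max(cv2.findContours(m,0,1)[0],key=cv2.contourArea)[:,0]
P=np.array([ray(c,p,14)[:2] for p in cs])
print("tray",cv2.minEnclosingCircle(P.astype(np.float32)))
E
```

```text
w1 glass [ 521.  -361.4]
w1 tin [ 500.7 -263.6]
w1 grinder [ 481.6 -169.2]
w1 funnel [ 569.9 -270.1]
w1 pot [512.8   8.1]
w1 c1 [ 456.8 -424.9]
w1 c2 [ 399.1 -133.1]
w3 glass [ 521.4 -362.4]
w3 foot [ 521.5 -363.4]
w3 tin [ 502.2 -264. ]
w3 grinder [ 483.9 -165.1]
w3 funnel [ 569.2 -271.1]
w3 pot [516.6  10.3]
w3 c1 [ 456.7 -424.7]
w3 c2 [ 398.7 -133.7]
w2 pot [516.2  11. ]
w2 cup1 [585.4 315.7]
w2 cup2 [615.5 212.4]
w2 tl [541.8  92.4]
w2 tr [473.4 386.6]
w2 tt [376.7 211.2]
w2 tb [673.9 268.8]
w2 funnel [ 569.8 -263.8]
w2 jeb [718.3  10.7]
tray ((524.4816284179688, 241.96356201171875), 153.4813995361328)
```

```bash
cat >>h.py <<'E'
from bench import ctrl,move_gripper,readout,imaging
YAW=.195; RT=down(YAW); ZC=265
ST=dict(glass=(521.4,-362.2),tin=(502,-264),grinder=(483,-166.))
TR=dict(glass=(515,152),tin=(440,238),grinder=(510,325))
G=dict(glass=80,tin=97,grinder=93)   # nominal grip height above underside
def pick(xy,z,zc=ZC,lift=ZC):
    ctrl.move_straight([*xy,zc],RT,v=330)
    ctrl.move_straight([*xy,z],v=150); f0=np.array(readout.current_contact_force())
    move_gripper(0); w=readout.current_gripper_width()
    ctrl.move_straight([*xy,lift],v=180)
    print("pick",np.round(xy,1),"w",round(w,1),"now",round(readout.current_gripper_width(),1),"dF",np.round(np.array(readout.current_contact_force())-f0,1),"t",readout.current_time())
def place(xy,z,zc=ZC):
    ctrl.move_straight([*xy,zc],RT,v=330)
    ctrl.move_straight([*xy,z+8],v=180)
    hit=ctrl.move_straight([*xy,z-1.5],v=25,guard=6); p=readout.current_position()
    move_gripper(85); ctrl.move_straight([*xy,zc],v=200)
    print("place",np.round(xy,1),"hit",hit,"z err",round(p[2]-z,1),"F",np.round(readout.current_contact_force(),1),"t",readout.current_time())
def save(cam,n):
    c=imaging.capture(cam); np.savez(f"pics/{n}.npz",**{k:c[k] for k in("frame","mtx","view")})
    cv2.imwrite(f"pics/{n}.png",cv2.resize(c["frame"][:,:,::-1],(800,600),interpolation=cv2.INTER_CUBIC))
E
python3 - <<'E'
from h import *
n="grinder"; z=15+G[n]-19
pick(ST[n],z); place(TR[n],z-9)
save("scene","s1")
E
```

```text
pick [ 483. -166.] w 26.5 now 26.3 dF [-0.2  0.9 -4.8] t 9.8583
place [510 325] hit True z err 3.6 F [ 0.  -0.8  0.8] t 14.625
```

View pics/s1.png

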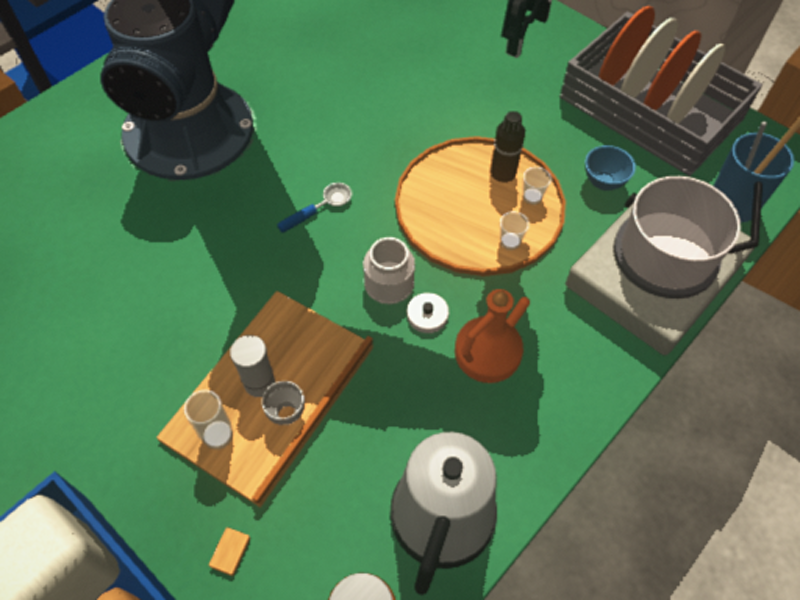

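The grinder stands upright on the tray at (507,150), the rest is untouched, and the cups at (537,185) and (514,230) are undisturbed. The 26.5 mm width reading is odd, so I'll check it while gripping the tin.

```bash
python3 - <<'E'
from h import *
n="tin"; z=15+G[n]-19
print(readout.current_gripper_width())
pick(ST[n],z)
save("wrist","wt"); print(readout.current_position(),readout.current_grasp_force())
E
```

```text
84.71532824731493
pick [ 502 -264] w 0.2 now 0.2 dF [-1.2 -0.4 -1. ] t 19.7833
[ 501.57141488 -263.73227311  263.8883751 ] 0.0
```

View pics/wt.png

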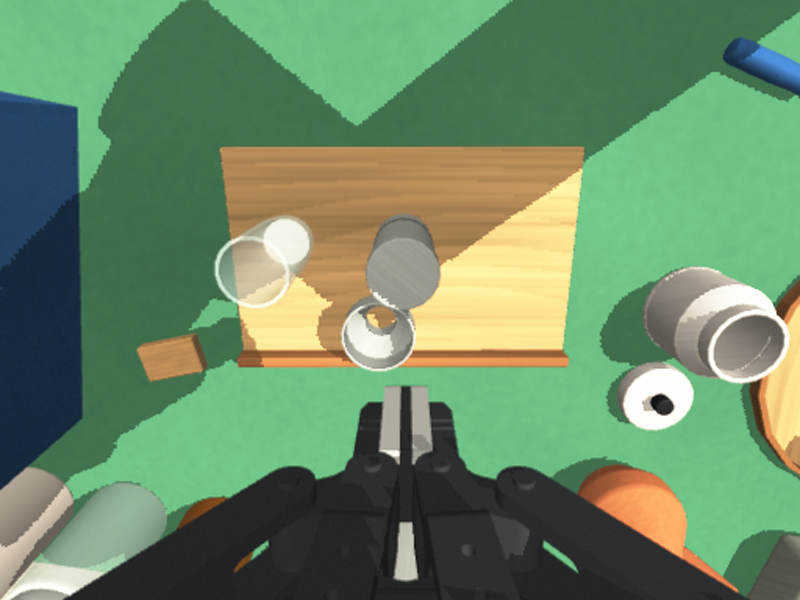

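The tin was missed and still stands on the stand at (403,270); the shut fingertips are at (405,388). I'll check where the reported TCP projects in the wrist view.

```bash
python3 - <<'E'
from h import *
c=np.load("pics/wt.npz"); p=np.array([501.57,-263.73,263.89])
for d in(0,19,40): print(d,proj(c,p+[0,0,d])/.64)
V=c["view"];print((-V[:3,:3].T@V[:3,3]).round(0))
for k,(u,v,z) in dict(tin=(403,273,127),glass=(253,271,125),fun=(379,334,73),c1=(221,149,15),c2=(583,149,15)).items(): print(k,ray(c,(u*.64,v*.64),z).round(1))
s=imaging.capture("scene"); print("scene tcp px800",proj(s,p)/.64,proj(s,p+[0,0,40])/.64); cv2.imwrite("pics/s2.png",cv2.resize(s["frame"][:,:,::-1],(800,600)))
print(readout.current_tool_rot())
E
```

```text
0 [404.45994501 361.70387078]
19 [404.46287506 384.13840852]
40 [404.46686699 414.70329248]
[ 417. -280.  446.]
tin [ 502.2 -264.6  127. ]
glass [ 520.7 -362.1  125. ]
fun [ 570.1 -271.    73. ]
c1 [ 457.9 -425.8   15. ]
c2 [ 400.1 -134.3   15. ]
scene tcp px800 [228.22177272 297.46690513] [222.04735441 280.62989724]
[[-9.81033064e-01 -1.93833081e-01 -1.69241553e-03]
 [-1.93834771e-01  9.81033780e-01  8.97177199e-04]
 [ 1.48641419e-03  1.20820947e-03 -9.99998165e-01]]
```

View pics/s2.png

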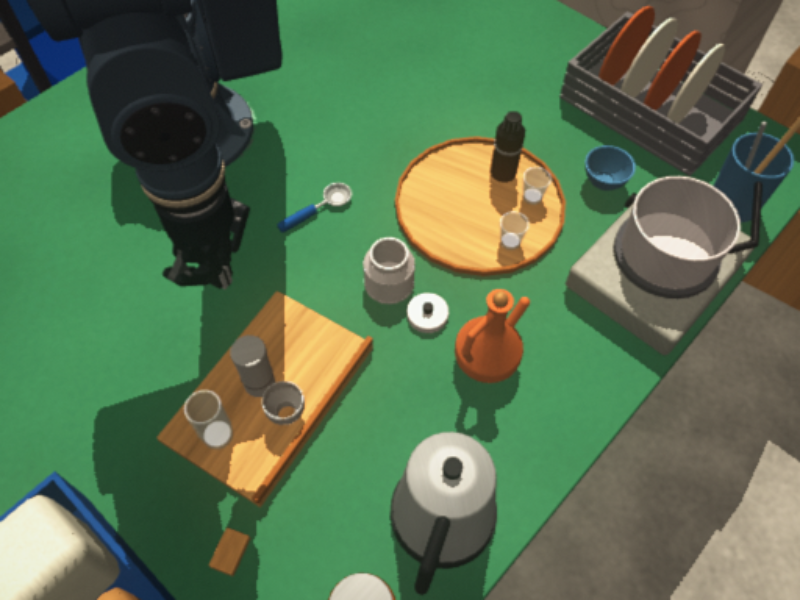

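The tips appear about 20–30 mm above the reported TCP in both views: scene tip (222,286) versus predicted (228,297). I'll descend open around the tin and look from the side.

```bash
python3 - <<'E'
from h import *
move_gripper(85)
ctrl.move_straight([502,-264.3,93],RT,v=150)
print(readout.current_position(),readout.current_contact_force()); ctrl.sleep(.3); print(readout.current_position())
a=imaging.capture("side")["frame"][:,:,::-1]; b=imaging.capture("wrist")["frame"][:,:,::-1]
np.save("pics/side_d.npy",a)
A=cv2.resize(a[60:210,200:400],(400,300),interpolation=cv2.INTER_CUBIC); B=cv2.resize(b,(400,300))
cv2.imwrite("pics/d1.png",np.vstack([np.hstack([A,B])]))
E
```

```text
[ 502.51852074 -264.57972752   93.81700576] [ 0.15341803 -0.19705665  0.15834052]
[ 502.18853434 -264.40006477   93.39954072]
```

View pics/d1.png

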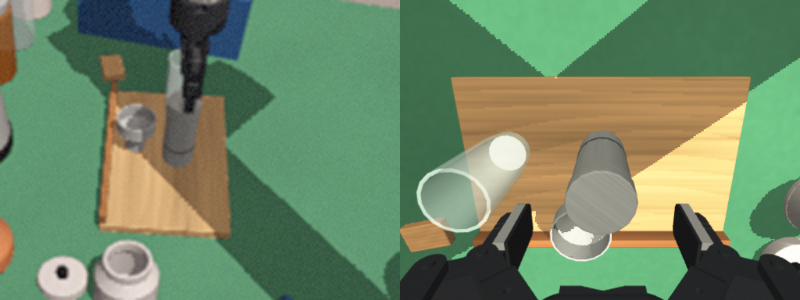

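The open tips (row ~205 of the small wrist view) end level with or above the tin lid (row 200), so the real tips are higher than reported. I'll measure the offset by touching the bare table with shut fingers.

```bash
python3 - <<'E'
from h import *
print(ctrl.grip_depth)
ctrl.move_straight([502,-264.3,180],RT,v=250)
ctrl.move_straight([430,-60,70],RT,v=300); move_gripper(0)
print(ctrl.move_straight([430,-60,25],v=120,guard=6))
print(ctrl.move_straight([430,-60,-35],v=20,guard=4)); print(readout.current_position(),readout.current_contact_force())
ctrl.move_straight([430,-60,60],v=200); move_gripper(85); print(readout.current_time())
E
```

```text
18.700000000000003
False
False
[430.02888333 -59.99934518 -34.97828266] [-0.01580363  0.68088888 -0.2866833 ]
29.675
```

```bash
python3 - <<'E'
from h import *
move_gripper(0)
ctrl.move_straight([430,-60,-30],v=150,guard=8)
print(ctrl.move_straight([430,-60,-80],v=20,guard=4)); print(readout.current_position(),readout.current_contact_force())
save("side","d2")
ctrl.move_straight([430,-60,60],v=200); move_gripper(85); print(readout.current_time())
E
```

```text
True
[430.04071791 -60.00692938 -38.46910942] [-0.43728969  0.08458709  6.76031393]
33.525
```

View pics/d2.png

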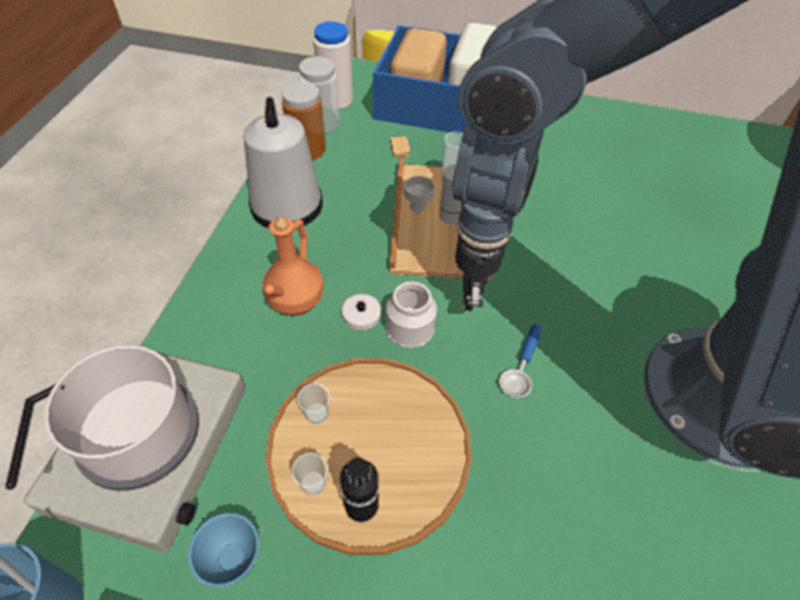

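The touch was at −38 mm, so the reported TCP lies 37.4 mm (twice the grip depth) beyond the real tips. I'll correct for it: grasp point = reported z + 56.1. The grinder is fine at (360,490) on the tray.

```bash
cat >>h.py <<'E'
ST["tin"]=(502,-264.3); OFF=56.1; ZC=225
pick.__defaults__=(ZC,ZC); place.__defaults__=(ZC,)
E
python3 - <<'E'
from h import *
n="tin"; z=15+G[n]-OFF
pick(ST[n],z)
print(readout.current_grasp_force())
if readout.current_gripper_width()>44: place(TR[n],z-9)
E
```

```text
pick [ 502.  -264.3] w 48.4 now 48.4 dF [ 0.9 -0.3 -2.6] t 37.3
62.167099714279175
place [440 238] hit True z err 0.8 F [-0.2  0.  -0.7] t 41.9417
```

```bash
python3 - <<'E'
from h import *
n="glass"; z=15+G[n]-OFF
pick(ST[n],z)
if readout.current_gripper_width()>44: place(TR[n],z-9)
ctrl.move_straight([470,60,300],RT,v=330)
save("wrist","w5")
E
```

```text
pick [ 521.4 -362.2] w 49.3 now 49.5 dF [-0.9 -0.9 -1.2] t 46.925
place [515 152] hit True z err 0.8 F [0.  0.6 0.1] t 51.7667
```

View pics/w5.png

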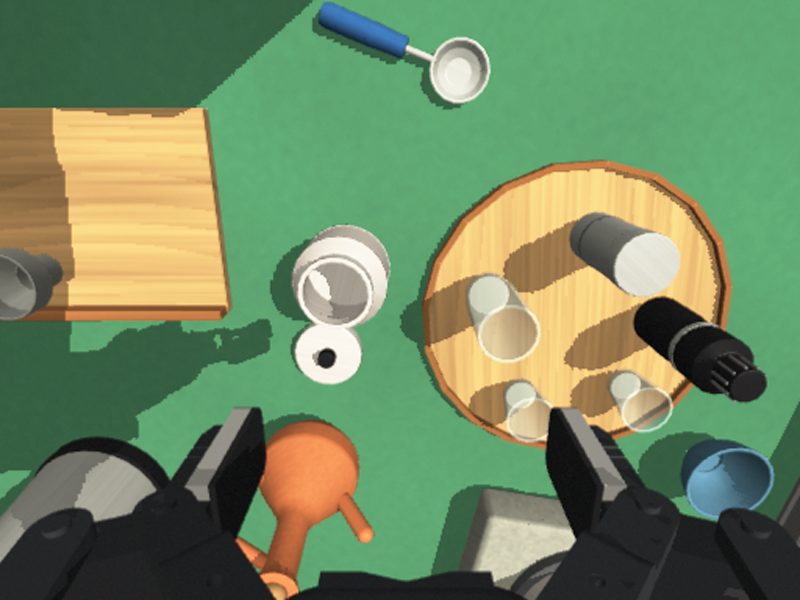

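All three are upright on the tray: glass rim (508,332), tin lid (646,265), knob (744,381). The cups are untouched and the pot mouth is at (335,291). Next I'll check these positions, then move the funnel.

```bash
python3 - <<'E'
from h import *
c=np.load("pics/w5.npz")
for k,(u,v,z) in dict(pot=(335,291,90),glass=(508,332,116),tin=(646,265,118),knob=(744,381,149),cup1=(646,404,61),cup2=(530,412,61)).items(): print(k,ray(c,(u*.64,v*.64),z).round(1)[:2])
z=15+46-OFF
pick((570,-270.7),z,zc=120,lift=160)
ctrl.move_straight([516.3,10.5,160],RT,v=250); save("wrist","w6"); save("side","d6")
print(readout.current_gripper_width(),readout.current_time())
E
```

```text
pot [515.9  10.4]
glass [514.4 151.2]
tin [441.6 237.8]
knob [506.8 323.4]
cup1 [580.1 315.8]
cup2 [609.8 209.6]
pick [ 570.  -270.7] w 58.6 now 58.1 dF [-0.8  0.9 -1.2] t 55.975
58.1931436444021 57.3667
```

View pics/w6.png

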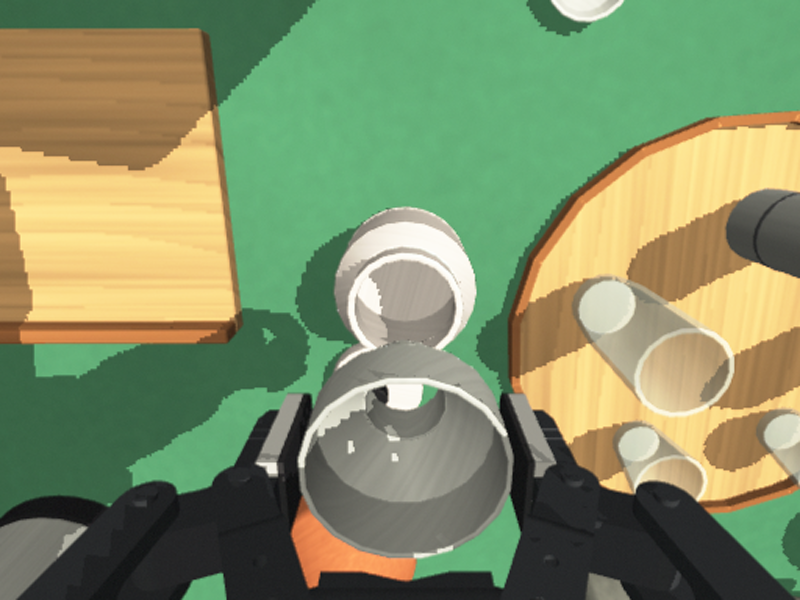

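The funnel is held centred, rim (406,467), with the pot rim at (406,303) on the same column. I'll check the fore-aft alignment and lower it.

```bash
python3 - <<'E'
from h import *
c=np.load("pics/w6.npz")
f=ray(c,(406*.64,467*.64),228)[:2]; p=ray(c,(406*.64,303*.64),90)[:2]; print("funnel",f.round(1),"pot",p.round(1),readout.current_position())
fx=np.clip(p-f,-3,3); t=np.array([516.3,10.5])+fx*.5; print(t)
ctrl.move_straight([*t,62],RT,v=120,guard=10)
print(ctrl.move_straight([*t,48.5],v=20,guard=5),readout.current_position(),np.round(readout.current_contact_force(),1))
move_gripper(85); ctrl.move_straight([*t,160],v=150)
ctrl.move_straight([450,10,200],RT,v=250); save("wrist","w7"); print(readout.current_time())
E
```

```text
funnel [515.2  10.2] pot [515.   10.4] [516.47282347   9.52516817 159.87010251]
[516.17956542  10.60024671]
True [516.238385    10.24018678  49.43536463] [ 0.9 -1.8  4. ]
60.725
```

View pics/w7.png

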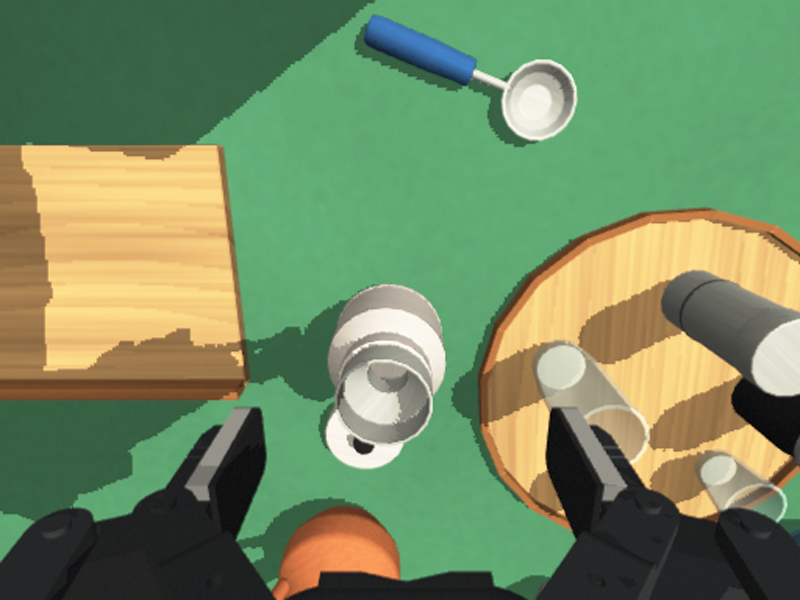

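The funnel sits upright in the pot mouth, rim at (384,394). I'll verify that numerically, put back the glass and tin, and re-measure the grinder.

```bash
python3 - <<'E'
from h import *
c=np.load("pics/w7.npz")
l=ray(c,(335*.64,394*.64),115);r=ray(c,(433*.64,394*.64),115); print("funnel rim",((l+r)/2).round(1),np.linalg.norm(l-r).round(1))
n="glass"; z=15+G[n]-OFF
for n in("glass","tin"):
    z=15+G[n]-OFF
    pick(TR[n],z-9)
    if readout.current_gripper_width()<44: raise SystemExit("missed")
    place(ST[n],z)
ctrl.move_straight([440,318,270],RT,v=330); save("wrist","w8"); print(readout.current_time())
E
```

```text
funnel rim [512.4   9.9 115. ] 58.8
pick [515 152] w 49.5 now 49.2 dF [-0.2 -0.7 -2.2] t 64.4667
place [ 521.4 -362.2] hit True z err 0.8 F [-1.   0.6 -1.3] t 69.2167
pick [440 238] w 48.5 now 48.5 dF [ 0.1  0.3 -2.8] t 74.1083
place [ 502.  -264.3] hit True z err 0.8 F [-0.3  0.2 -0.4] t 78.6583
80.6417
```

View pics/w8.png

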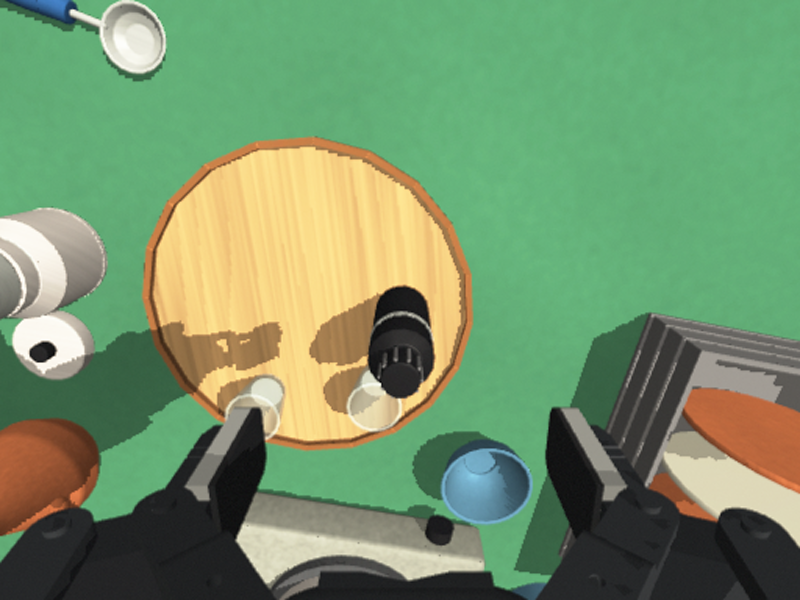

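The grinder stands alone with the cups on the tray, its knob top at (401,380).

```bash
python3 - <<'E'
from h import *
c=np.load("pics/w8.npz"); g=ray(c,(401*.64,379*.64),149)[:2]; print(g)
n="grinder"; z=15+G[n]-OFF
pick(g,z-9)
w=readout.current_gripper_width()
if w<44: raise SystemExit("missed")
place((483.3,-166),z)
ctrl.move_straight([470,-262,270-37],RT,v=300); save("wrist","w9")
ctrl.move_straight([250,-262,300],RT,v=300); save("scene","s9"); print(readout.current_time())
E
```

```text
[509.33167767 328.18861152]
pick [509.3 328.2] w 48.4 now 48.2 dF [-0.7 -1.1 -3.2] t 84.0
place [ 483.3 -166. ] hit True z err 0.7 F [ 0.2 -0.2 -1. ] t 88.5583
90.05
```

View pics/w9.png

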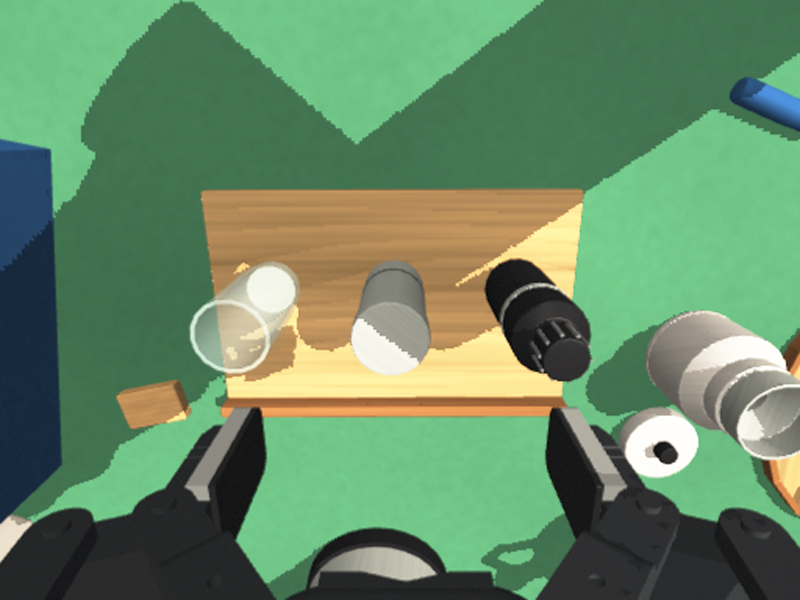

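View pics/s9.png

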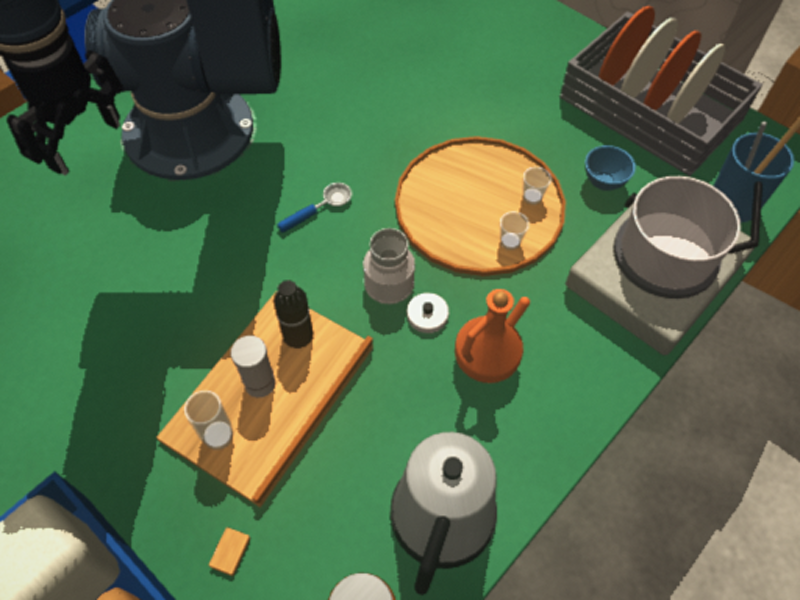

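Everything stands upright: grinder (295,315), tin (252,362), glass (208,418), and the funnel in the pot at (389,250). I'll check the before/after shift of each item in both fixed cameras.

```bash
python3 - <<'E'
from h import *
save("side","d9")
R={"scene":dict(grinder=(272,278,318,350),tin=(228,333,276,398),glass=(182,388,234,450),pot=(362,262,416,302),cup1=(520,165,552,206),cup2=(496,210,530,252)),
   "side":dict(grinder=(436,193,474,264),tin=(440,164,472,215),glass=(440,130,472,168),pot=(384,312,438,346))}
for n,m in(("scene","s9"),("side","d9")):
    g=[cv2.GaussianBlur(cv2.cvtColor(np.load(f"pics/{f}.npz")["frame"],cv2.COLOR_RGB2GRAY),(0,0),.7) for f in(n+"0",m)]
    g=[cv2.resize(i,None,fx=6,fy=6,interpolation=cv2.INTER_CUBIC) for i in g]
    for k,b in R[n].items():
        x0,y0,x1,y1=[int(v*.64*6) for v in b]; p=24
        r=cv2.matchTemplate(g[1][y0-p:y1+p,x0-p:x1+p],g[0][y0:y1,x0:x1],cv2.TM_CCOEFF_NORMED); _,s,_,l=cv2.minMaxLoc(r)
        print(n,k,"shift px",np.round((np.array(l)-p)/6,2),"score",round(s,3))
c=np.load("pics/scene0.npz")
for d in([0,0],[1,0],[0,1]): print(ray(c,(185+d[0],195+d[1]),120).round(1))
c=np.load("pics/side0.npz")
for d in([0,0],[1,0],[0,1]): print(ray(c,(291+d[0],130+d[1]),150).round(1))
E
```

```text
scene grinder shift px [-0.33  0.5 ] score 0.998
scene tin shift px [0.17 0.5 ] score 0.974
scene glass shift px [ 0.5  -0.33] score 0.595
scene pot shift px [-0.17  0.5 ] score 0.767
scene cup1 shift px [0. 0.] score 1.0
scene cup2 shift px [0. 0.] score 1.0
side grinder shift px [ 0.   -0.33] score 0.994
side tin shift px [ 0.   -0.33] score 0.97
side glass shift px [-0.33  0.  ] score 0.855
side pot shift px [0. 0.] score 1.0
[ 491.5 -173.2  120. ]
[ 493.2 -171.7  120. ]
[ 493.5 -175.1  120. ]
[ 491.  -158.1  150. ]
[ 488.4 -158.8  150. ]
[ 490.2 -154.3  150. ]
```

All shifts are about 1–1.5 mm and the cups and pot haven't moved, so I'll hand in.

```bash
python3 -c "
from bench import order,readout
print(readout.current_time(),order.close_job())"
```

```text
the job is handed in; nothing more can be done
90.1 None
```

I handed the job in at 90.1 s of the 139 s limit: the funnel is seated upright in the pot, the grinder, glass and tin are back upright within about 1–2 mm of their starting spots by camera, and nothing tipped over.

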